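# Close the washed rice mould

### The arm

A 6-joint arm with a two-finger parallel gripper is mounted at the origin on the work surface. World frame = base frame: x ahead of the robot, y to its left, z up, the work surface at z = 0. Lengths are in m, angles in rad, forces in N, time in s.
With the tool pointing down it reaches from about 0.325 to 0.9 m from the base axis. Payload 6.1 kg.
Tool frame: the origin (TCP) lies midway between the tips of the shut fingers; the grasp point (between the pads) lies 19 mm behind it; x points along the fingers, y is the direction in which the jaws open and shut, and the axes are right-handed (so a half turn about x gives the same grasp; the last joint's range is limited). The gripper opens to 85 mm and grips with 20 to 120 N. Pads are 22 mm wide; open, the fingers measure 114 mm over their backs; the gripper's body (76 mm by 85 mm) begins 54 mm behind the grasp point. The pads swing forward as they close: fully open they stand 13 mm farther back than shut.
Start: joints at [1.114, 0.22, 1.526, -0, 1.395, -0.126], TCP at [0.203, 0.591, 0.197] pointing down, gripper open.
Joint ranges: [-2.98, 2.98], [-0.91, 2.08], [0.09, 2.57], [-1.24, 4.39], [0.2, 2.65], [-2.68, 2.68]. Speed limits (rad/s): [2.57, 2.57, 3.01, 3.14, 3.14, 3.14].

### API

Orientations are given as [roll, pitch, yaw] about the fixed x, y, z axes, in that order (R = Rz(yaw) Ry(pitch) Rx(roll)).
In Python, from plant import movep, move_l, set_joints, gripper_to, hold, inverse_kinematics, observe, get_image, get_calibration, Unreachable, job_done gives the robot as it stands. Calls block until the motion is done:
- movep(position, orientation): joint-space move of the TCP to a pose.
- move_l(position, feed=0.15, rotation=None, max_force=None): straight line of the TCP; rotation=None keeps the orientation; feed is the mean speed in m/s. With max_force (N) it stops when the force on the tool has changed by that much, and returns True; else False.
- set_joints(angles): joint-space move.
- gripper_to(opening, f_grip=None): finger opening in m; f_grip is the grip in N (None keeps the last); returns when the fingers have stopped.
- hold(seconds).
- inverse_kinematics(position, orientation): joint angles nearest the present ones, or None.
- observe(): the state.
- get_image(name): name is "side" or "top" or "wrist"; returns (picture, depth): 384x512x3 uint8, red, green, blue; 384x512 float32, m along the optical axis (not along the pixel's ray), 0 where there is no reading.
- get_calibration(name): a dict with "intrinsics" (3x3 intrinsics, pixels), "dist_coeffs" ([k1, k2, p1, p2, k3] as OpenCV has them; the pictures are not rectified), "world_from_camera" (4x4, takes a point from camera to world coordinates). Camera axes: x right, y down, z forward; pixel columns grow to the right and rows downward; lengths in m; the calibration is good to about 2 mm. A picture is of the moment at which its call begins: read the wrist's pose just before it. get_calibration takes no time and is no camera call; for the wrist camera it gives the pose at the moment of the call.
A pose or a line that the arm cannot do raises Unreachable and nothing moves.
- job_done(): hands the job in, once; it reports no verdict.
The state is a dict: "time_s": time; "q": joint angles; "joint_velocities": joint speeds; "joint_torque": joint torques, N m; "eef_pos": TCP position; "tcp_rot": TCP orientation; "ft_force": force on the tool from outside, world axes, zero at the start; "torque": the same for the moment, N m; "opening": finger opening in m.
Only numpy, scipy, OpenCV 4.12 (cv2) and the standard library are available. Lean on these libraries where they do the work, as an engineer would, in place of code of your own. Each camera call takes 0.05 s, during which the arm holds its last target.

### The job

Close the washed rice mould: pick up the longer of the two white top plates by its handle and lower it flat over the mould's two pins, letting go only once both pins have entered its holes, so that it rests flush on the mould. Leave the shorter plate where it lies.

Things in the scene. Friction and masses are not known exactly. Their poses are not given: they have to be found in the camera images.
- plate: Long top plate: white plastic, 230 (x) x 110 (y) x 10 mm, loose, flat, 0.25-0.5 kg. Origin: centre of underside, z up. Two 34 mm round through holes at x = -85 and +85 mm, y = 0. On top, in the middle, a bridge handle to pinch from above: bar 90 mm along x, 16 mm wide (y), 36 to 60 mm above the underside, a 14 mm post at each end. Same when turned half round.
- mould: Lower half of the mould, fixed: white block 260 (x) x 125 (y) mm with three pockets. Origin: centre of underside on the counter, z up. Its flat top, where the plate rests, is 34 mm up. Two upright steel pins on it at x = -85 and +85 mm, y = 0: tips 74 mm above the origin; 26 mm diameter for the lowest 8 mm, tapering to 10 mm at the tip, so they centre the plate.
- short_plate: Top plate of a smaller mould, not to be used: like the long plate but 170 mm long (x), holes at x = -55 and +55 mm, handle bar 60 mm long. Loose, flat on the counter; origin at the centre of its underside. The two plates may lie in either place.

How it is judged:
By the outcome, as a careful person would: the job done as asked, in the order asked, and still so for the second after the job is handed in, with the robot touching nothing.
It also fails if it takes over 40 s, if anything falls off the work surface, if the arm or the gripper's body presses on something with over 40 N, if the wrist force passes 120 N, or if a joint passes its speed limit or range.

## Working session

There is one attempt and no reset: what is moved stays moved. The work goes in short steps, each a Python script; the robot and the scene stay as the last script left them, time stands still between calls to the robot, and variables do not carry over. Pictures are saved under pics/ and viewed, and the job is handed in when it is done.

```bash
mkdir -p pics; ls
python3 - <<'E'
from plant import *
import numpy as np, cv2
s=observe(); print(s['time_s'],s['eef_pos'],s['tcp_rot'],s['opening'])
for n in ("top","side","wrist"):
    c=get_calibration(n); im,d=get_image(n)
    np.savez(f"pics/{n}0.npz",im=im,d=d,K=c["intrinsics"],D=c["dist_coeffs"],T=c["world_from_camera"])
    cv2.imwrite(f"pics/{n}0.png",im[:,:,::-1])
    print(n,np.round(c["intrinsics"],1).tolist(),np.round(c["dist_coeffs"],3),np.round(c["world_from_camera"],3).tolist())
E
```

```text
pics
0.0 [0.20271366 0.5904906  0.19617965] [-1.68385411  1.56880982 -2.01463771] 0.08528742552348997
top [[455.2, 0.0, 262.8], [0.0, 455.2, 194.6], [0.0, 0.0, 1.0]] [-0.06  0.    0.    0.    0.  ] [[0.054, -0.977, 0.207, 0.332], [-0.999, -0.053, 0.012, -0.015], [-0.001, -0.207, -0.978, 1.117], [0.0, 0.0, 0.0, 1.0]]
side [[377.0, 0.0, 255.9], [0.0, 377.0, 190.0], [0.0, 0.0, 1.0]] [0.041 0.    0.    0.    0.   ] [[-0.999, -0.015, 0.033, 0.507], [-0.033, 0.778, -0.628, 0.614], [-0.016, -0.628, -0.778, 0.824], [0.0, 0.0, 0.0, 1.0]]
wrist [[281.9, 0.0, 253.4], [0.0, 281.9, 193.5], [0.0, 0.0, 1.0]] [0.013 0.    0.    0.    0.   ] [[0.326, 0.9, 0.289, 0.129], [0.945, -0.31, -0.102, 0.616], [-0.002, 0.306, -0.952, 0.373], [0.0, 0.0, 0.0, 1.0]]
```

View pics/top0.png

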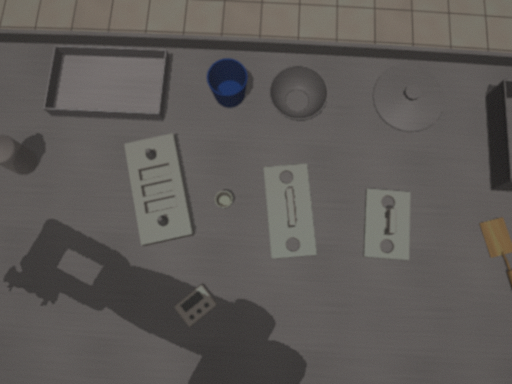

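View pics/side0.png

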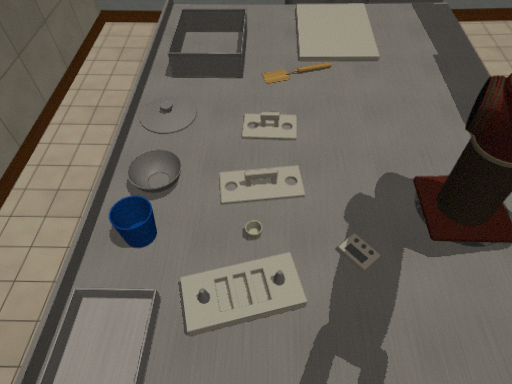

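View pics/wrist0.png

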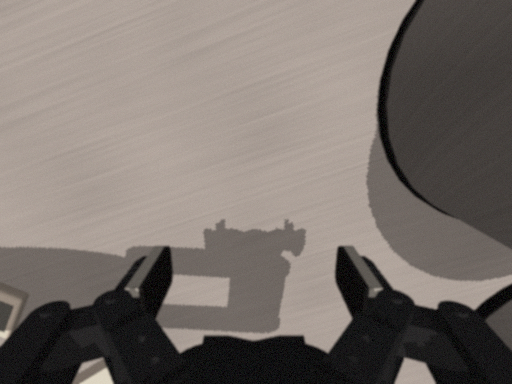

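The top view shows the mould with pins near (150,155) and (163,221). The long plate has holes at about (286,177) and (293,244). The short plate is at (388,224), and a small cup at (224,199) sits between the mould and the long plate. I'll enlarge crops to read the points.

```bash
cat > h.py <<'E'
import numpy as np, cv2
def load(n):
    z=np.load(f"pics/{n}.npz"); return z
def ray(z,uv,h):
    p=cv2.undistortPoints(np.array(uv,float).reshape(-1,1,2),z["K"],z["D"]).reshape(-1,2)
    T=z["T"]; r=np.c_[p,np.ones(len(p))]@T[:3,:3].T; o=T[:3,3]
    return o+r*((h-o[2])/r[:,2])[:,None]
def dep(z,uv):
    out=[]
    for u,v in uv:
        p=cv2.undistortPoints(np.array([[[u,v]]],float),z["K"],z["D"]).ravel()
        d=z["d"][int(round(v)),int(round(u))]
        out.append(z["T"][:3,:3]@(np.r_[p,1]*d)+z["T"][:3,3])
    return np.array(out)
def proj(z,P):
    T=np.linalg.inv(z["T"]); 
    return cv2.projectPoints(np.array(P,float),cv2.Rodrigues(T[:3,:3])[0],T[:3,3],z["K"],z["D"])[0].reshape(-1,2)
def crop(im,x0,y0,x1,y1,f,name):
    c=im[y0:y1,x0:x1].astype(float); c=(c-c.min())/(c.max()-c.min())*255
    c=cv2.resize(c.astype(np.uint8),None,fx=f,fy=f,interpolation=cv2.INTER_CUBIC)
    for x in range((x0+9)//10*10,x1,10):
        cv2.line(c,(int((x-x0+.5)*f),0),(int((x-x0+.5)*f),6 if x%50 else 14),(255,0,0),1); 
        if x%20==0: cv2.putText(c,str(x),(int((x-x0+.5)*f)-10,24),0,.4,(255,0,0),1)
    for y in range((y0+9)//10*10,y1,10):
        cv2.line(c,(0,int((y-y0+.5)*f)),(6,int((y-y0+.5)*f)),(255,0,0),1)
        if y%20==0: cv2.putText(c,str(y),(8,int((y-y0+.5)*f)+4),0,.4,(255,0,0),1)
    cv2.imwrite(name,c[:,:,::-1])
E
python3 - <<'E'
from h import *
z=load("top0")
crop(z["im"],115,125,205,250,4,"pics/cm.png"); crop(z["im"],250,155,330,265,5,"pics/cp.png")
E
```

```text
(no output)
```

View pics/cm.png

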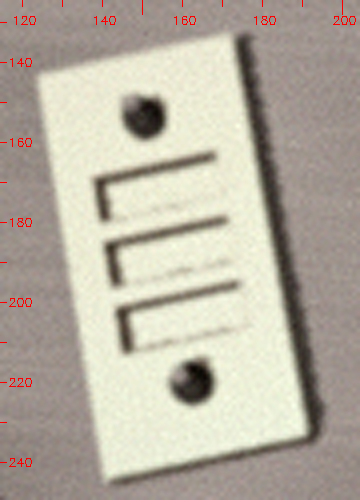

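View pics/cp.png

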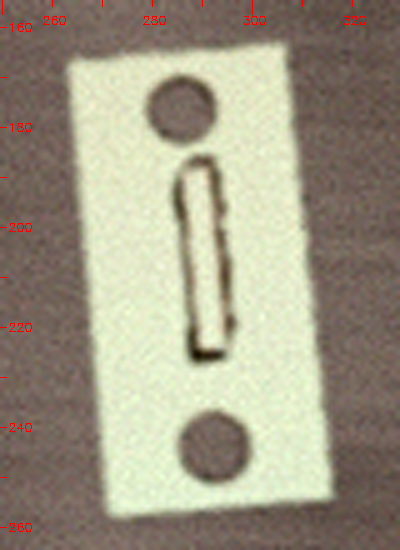

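Run:
```python
from h import *
z=load("top0"); g=cv2.cvtColor(z["im"],cv2.COLOR_RGB2GRAY)
for nm,(x0,y0,x1,y1),h,L,pts in (("mould",(115,125,205,250),.034,260,None),("plate",(250,155,330,265),.010,230,[(285.5,176.3),(292,244)])):
    c=cv2.GaussianBlur(g[y0:y1,x0:x1],(3,3),0); t,m=cv2.threshold(c,0,255,cv2.THRESH_OTSU)
    k=max(cv2.findContours(m,0,cv2.CHAIN_APPROX_NONE)[0],key=cv2.contourArea).reshape(-1,2)+[x0,y0]
    w=ray(z,k,h)[:,:2]*1000
    r=cv2.minAreaRect(w.astype(np.float32)); print(nm,r,"angle long:")
    b=cv2.boxPoints(r); print(b.round(1).tolist())
    if pts: 
        w=ray(z,pts,h); print("holes",w.round(4).tolist(),"mid",w.mean(0),np.linalg.norm(w[0]-w[1]),np.degrees(np.arctan2(*(w[0]-w[1])[1::-1])))
print("depth heights",dep(z,[(130,160),(180,200),(275,200),(305,215),(300,248),(290,205),(388,230),(224,199),(216,199),(231,195)]).round(4).tolist())
```

```text
mould ((565.8519287109375, 259.754638671875), (259.2124938964844, 124.09344482421875), 15.856794357299805) angle long:
[[424.20001220703125, 284.0], [458.1000061035156, 164.6999969482422], [707.5, 235.5], [673.5999755859375, 354.8999938964844]]
plate ((532.253173828125, -68.63166809082031), (230.19508361816406, 110.8843002319336), 7.955275058746338) angle long:
[[410.6000061035156, -29.700000762939453], [425.8999938964844, -139.5], [653.9000244140625, -107.5999984741211], [638.5999755859375, 2.200000047683716]]
holes [[0.6159, -0.0556, 0.01], [0.4472, -0.0789, 0.01]] mid [ 0.53157633 -0.06722998  0.01      ] 0.17030732994912262 7.864669141059167
depth heights [[0.6317, 0.3339, 0.0309], [0.5366, 0.1987, 0.0342], [0.5545, -0.0323, 0.0074], [0.5201, -0.1078, 0.0112], [0.4387, -0.0988, 0.008], [0.5341, -0.0675, 0.0583], [0.4889, -0.3041, 0.0441], [0.5515, 0.0952, 0.0007], [0.5462, 0.1127, 0.0221], [0.5558, 0.0756, 0.0335]]
```

Both fits match the given sizes: mould 259x124 mm, plate 230x111 mm, hole spacing 170.3 mm. The plate is at (0.532,-0.068) with yaw 7.9°, and the mould at (0.566,0.260) with yaw 15.9°. Next I'll check IK and hover above the handle.

Run:
```python
from plant import *
from h import *
a=np.radians(7.9);b=np.radians(15.86);P=np.pi/2
for s in (0,np.pi):
  for p,y in (([.532,-.068,.2],a),([.532,-.068,.029],a),([.566,.26,.22],b),([.566,.26,.063],b)):
    w=y+s; w=(w+np.pi)%(2*np.pi)-np.pi
    q=inverse_kinematics(p,[0,P,w]); print(s,p,None if q is None else np.round(q,3))
```

```text
0 [0.532, -0.068, 0.2] [-0.274  0.006  1.754  0.     1.381 -1.983]
0 [0.532, -0.068, 0.029] [-0.274  0.199  1.892  0.     1.051 -1.983]
0 [0.566, 0.26, 0.22] [ 0.304  0.202  1.506 -0.     1.434 -1.544]
0 [0.566, 0.26, 0.063] [ 0.304  0.341  1.644 -0.     1.157 -1.544]
3.141592653589793 [0.532, -0.068, 0.2] [-0.274  0.006  1.754 -0.     1.381  1.159]
3.141592653589793 [0.532, -0.068, 0.029] [-0.274  0.199  1.892 -0.     1.051  1.159]
3.141592653589793 [0.566, 0.26, 0.22] [ 0.304  0.202  1.506 -0.     1.434  1.598]
3.141592653589793 [0.566, 0.26, 0.063] [ 0.304  0.341  1.644 -0.     1.157  1.598]
```

Run:
```python
from plant import *
from h import *
P=np.pi/2; a=np.radians(7.9)-np.pi
movep([.532,-.068,.17],[0,P,a]); hold(.2)
s=observe(); print(s['time_s'],s['eef_pos'],s['ft_force'])
c=get_calibration("wrist"); im,d=get_image("wrist")
np.savez("pics/wrist1.npz",im=im,d=d,K=c["intrinsics"],D=c["dist_coeffs"],T=c["world_from_camera"])
cv2.imwrite("pics/wrist1.png",im[:,:,::-1])
z=load("wrist1")
R=np.array([[np.cos(a+np.pi),-np.sin(a+np.pi)],[np.sin(a+np.pi),np.cos(a+np.pi)]])
L=lambda x,y,h: np.r_[R@[x,y]+[.532,-.068],h]
o=im[:,:,::-1].copy()
for p in proj(z,[L(-.085,0,.01),L(.085,0,.01)]+[L(x,y,.06) for x in(-.045,.045) for y in(-.008,.008)]+[L(x,y,.01) for x in(-.115,.115) for y in(-.055,.055)]):
    print(p.round(0)); cv2.circle(o,tuple(int(v) for v in p.round()),3,(0,0,255),-1) if abs(p).max()<2000 else 0
cv2.imwrite("pics/wrist1o.png",o)
```

```text
2.9583 [ 0.53208014 -0.06746204  0.1699994 ] [0.49217643 0.14240265 0.48295841]
[253. 234.]
[253.  97.]
[261. 221.]
[246. 221.]
[261. 139.]
[245. 139.]
[294. 254.]
[213. 254.]
[304.  68.]
[203.  68.]
```

View pics/wrist1o.png

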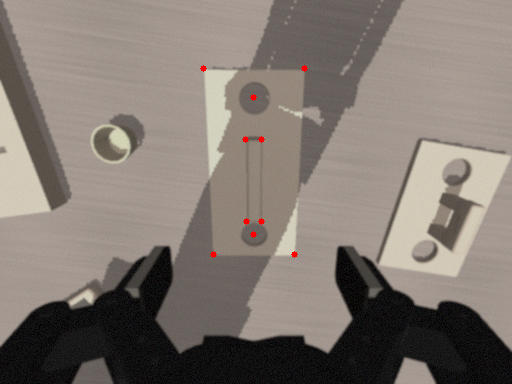

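The wrist view agrees with the top-camera estimate: the projected corners, holes and handle all land on the plate. Grasping now.

Run:
```python
from plant import *
from h import *
P=np.pi/2; a=np.radians(7.9)-np.pi
print(move_l([.532,-.068,.027],feed=.12,max_force=15))
gripper_to(0.0,f_grip=80); s=observe(); print(s['time_s'],s['eef_pos'],s['opening'],s['ft_force'])
print(move_l([.532,-.068,.16],feed=.1)); hold(.2)
s=observe(); print(s['time_s'],s['eef_pos'],s['opening'],s['ft_force'],s['torque'])
for n in("wrist","side"):
    c=get_calibration(n); im,d=get_image(n)
    np.savez(f"pics/{n}2.npz",im=im,d=d,K=c["intrinsics"],D=c["dist_coeffs"],T=c["world_from_camera"])
    cv2.imwrite(f"pics/{n}2.png",im[:,:,::-1])
```

```text
False
5.1167 [ 0.53197825 -0.06799651  0.02697272] -3.1705435529631974e-05 [ 0.63017069  0.49658817 -0.22091388]
False
6.8 [ 0.53170317 -0.06793363  0.15945896] -0.00023411805332792686 [ 0.10024534 -0.258568    0.15911467] [-0.05651078 -0.03315246  0.03241304]
```

View pics/wrist2.png

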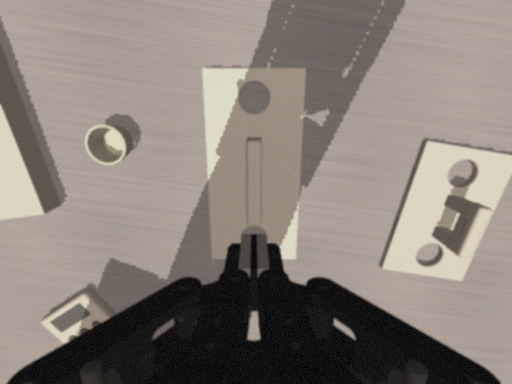

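View pics/side2.png

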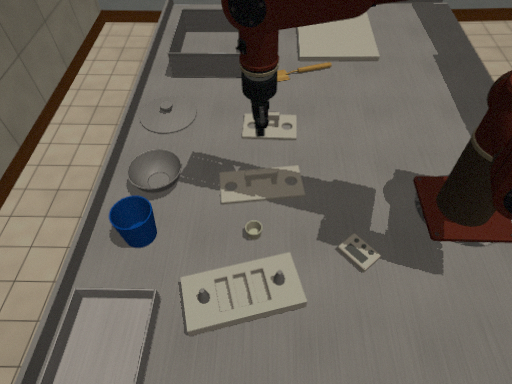

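Missed: the fingers shut to 0 and the plate is still lying in place. I'll find out why before retrying.

Run:
```python
from plant import *
from h import *
s=observe(); print(s['eef_pos'],s['tcp_rot'],s['q'])
from scipy.spatial.transform import Rotation as Ro
print(Ro.from_euler('xyz',s['tcp_rot']).as_matrix().round(3))
for n in("side2","wrist2"): print(n,proj(load(n),[s['eef_pos'],[.532,-.068,.06],[.532,-.068,.23]]).round(1).tolist())
print(load("wrist2")["T"].round(3))
z=load("side2");print(dep(z,[(262,132),(262,126),(260,112),(262,95)]).round(3))
z=load("wrist2");print(dep(z,[(253,240),(253,250),(254,185)]).round(3))
crop(z["im"],180,180,330,290,5,"pics/w2c.png")
crop(load("side2")["im"],200,60,330,210,4,"pics/s2c.png")
```

```text
[ 0.53183068 -0.06796601  0.15968371] [-0.3628854   1.5702274   2.91663222] [-2.74217300e-01  3.89159553e-02  1.79840776e+00 -2.90331835e-05
  1.30483718e+00  1.15866171e+00]
[[-0.001  0.137 -0.991]
 [ 0.    -0.991 -0.137]
 [-1.    -0.     0.001]]
side2 [[259.2, 144.7], [259.4, 171.2], [258.8, 123.1]]
wrist2 [[252.9, 224.6], [253.1, 184.1], [252.7, 289.8]]
[[ 0.136 -0.943 -0.304  0.61 ]
 [-0.991 -0.129 -0.042 -0.058]
 [ 0.     0.307 -0.952  0.336]
 [ 0.     0.     0.     1.   ]]
[[ 0.524 -0.057  0.213]
 [ 0.523 -0.026  0.259]
 [ 0.528 -0.025  0.299]
 [ 0.523 -0.033  0.337]]
[[ 0.543 -0.067  0.204]
 [ 0.543 -0.067  0.215]
 [ 0.531 -0.069  0.06 ]]
```

View pics/s2c.png

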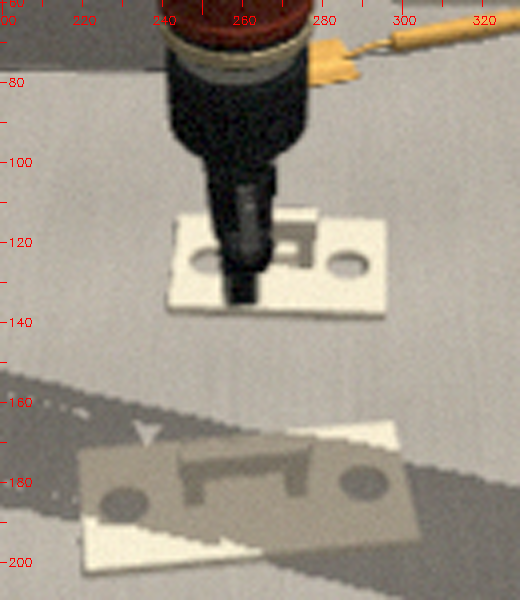

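View pics/w2c.png

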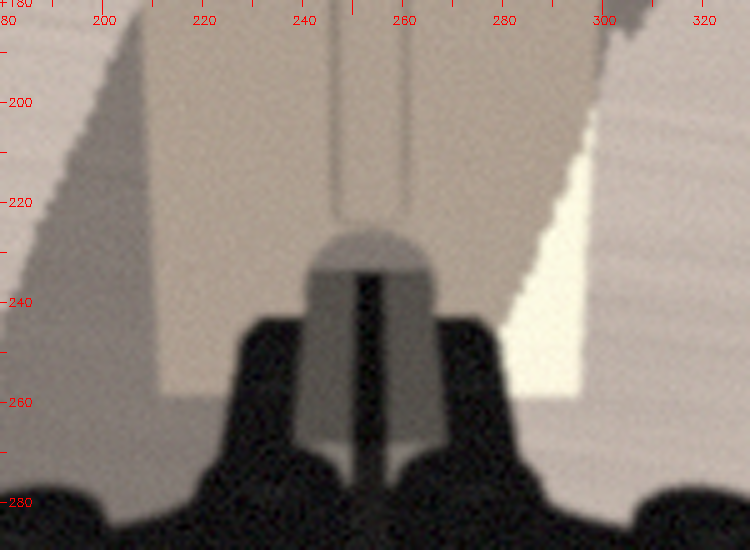

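The pictures show the shut fingertips well above the reported TCP. In the side view the tip is at row ~135, against 145 predicted; wrist depth puts it near z≈0.197, while the TCP reads 0.160. So the reported TCP z seems about 35 mm off the real tips. I'll confirm it by touching the top of the handle bar, known to be at 60 mm, with the shut fingers.

Run:
```python
from plant import *
from h import *
move_l([.532,-.068,.04],feed=.15)
hold(.2); print(observe()['ft_force'])
print(move_l([.532,-.068,.005],feed=.02,max_force=5))
s=observe(); print(s['time_s'],s['eef_pos'],s['opening'],s['ft_force'])
im,d=get_image("side"); c=get_calibration("side")
np.savez("pics/side3.npz",im=im,d=d,K=c["intrinsics"],D=c["dist_coeffs"],T=c["world_from_camera"])
crop(im,190,110,320,230,5,"pics/s3c.png")
```

```text
[-0.03755143 -0.25321569 -0.68409093]
True
8.925 [ 0.53189524 -0.06795911  0.02604581] 0.0003170512331189527 [-1.35463365  0.19347584  4.75611696]
```

View pics/s3c.png

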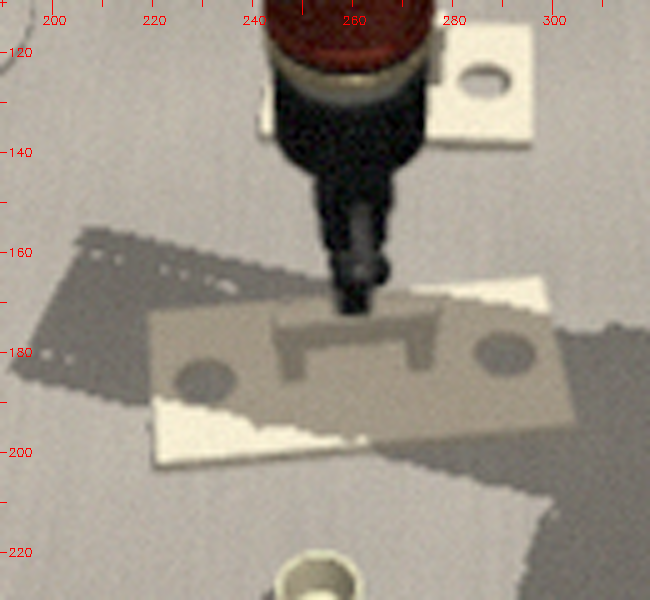

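Contact with the bar top (0.060) came at a reported z of 0.026, so the real tips are 34 mm above the reported TCP. That matches the pictures. I'll use this offset and grasp at a commanded z of -0.005, which puts the tips at 0.029.

Run:
```python
from plant import *
from h import *
move_l([.532,-.068,.06],feed=.15); gripper_to(.08)
print(move_l([.532,-.068,-.005],feed=.08,max_force=12))
gripper_to(0.0,f_grip=80); s=observe(); print(s['time_s'],s['eef_pos'],s['opening'],s['ft_force'])
if s['opening']>.01:
    print(move_l([.532,-.068,.10],feed=.1)); hold(.2)
    s=observe(); print(s['time_s'],s['eef_pos'],s['opening'],s['ft_force'],s['torque'])
for n in("wrist","side"):
    c=get_calibration(n); im,d=get_image(n)
    np.savez(f"pics/{n}4.npz",im=im,d=d,K=c["intrinsics"],D=c["dist_coeffs"],T=c["world_from_camera"])
    cv2.imwrite(f"pics/{n}4.png",im[:,:,::-1])
```

```text
False
11.6667 [ 0.53234452 -0.0680436  -0.00459244] 0.015021970806502442 [-0.1570097   0.39815739  3.37147223]
False
13.0667 [ 0.53150447 -0.06789063  0.09927152] 0.01473770003503081 [ 0.3843686   0.28895713 -2.80647708] [-0.01019992  0.01684556 -0.03494648]
```

View pics/wrist4.png

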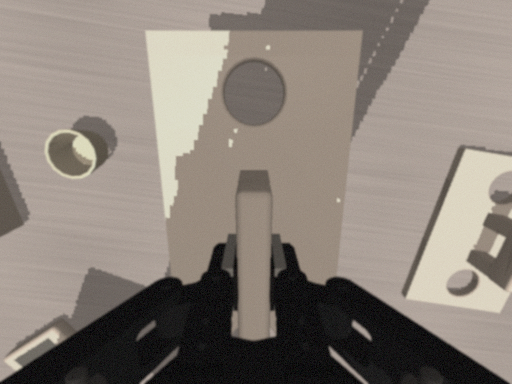

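View pics/side4.png

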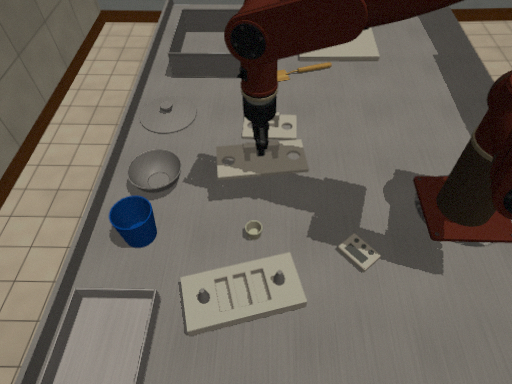

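The long plate is held level: opening 15 mm, about 3 N extra load. The visible hole is centred at about (254,92) in the wrist view. I'll check its pose in the grip, then carry it over the mould.

Run:
```python
from plant import *
from h import *
z=load("wrist4"); w=ray(z,[(254,92),(147,30),(361,30)],.114); print(w.round(4), "hole expected",[.5317+.085*np.cos(np.radians(7.9)),-.068+.085*np.sin(np.radians(7.9))])
print(dep(z,[(200,60),(320,60),(300,200),(190,200)]).round(4))
P=np.pi/2; b=np.radians(15.86)-np.pi
print(move_l([.566,.26,.105],feed=.15,rotation=[0,P,b])); hold(.2)
s=observe(); print(s['time_s'],s['eef_pos'],s['opening'],s['ft_force'])
for n in("wrist","side"):
    c=get_calibration(n); im,d=get_image(n)
    np.savez(f"pics/{n}5.npz",im=im,d=d,K=c["intrinsics"],D=c["dist_coeffs"],T=c["world_from_camera"])
    cv2.imwrite(f"pics/{n}5.png",im[:,:,::-1])
crop(load("side5")["im"],150,180,330,340,4,"pics/s5c.png")
```

```text
[[ 6.154e-01 -5.720e-02  1.140e-01]
 [ 6.370e-01  3.000e-04  1.140e-01]
 [ 6.517e-01 -1.066e-01  1.140e-01]] hole expected [np.float64(0.6158933043752562), np.float64(-0.05631721358684254)]
[[ 0.6271 -0.027   0.113 ]
 [ 0.6355 -0.0891  0.1139]
 [ 0.5583 -0.0931  0.1144]
 [ 0.549  -0.0271  0.1139]]
False
15.7167 [0.56607702 0.25967052 0.1050513 ] 0.015006346341342555 [ 5.23470501e-04 -4.17127671e-02 -2.91729360e+00]
```

View pics/wrist5.png

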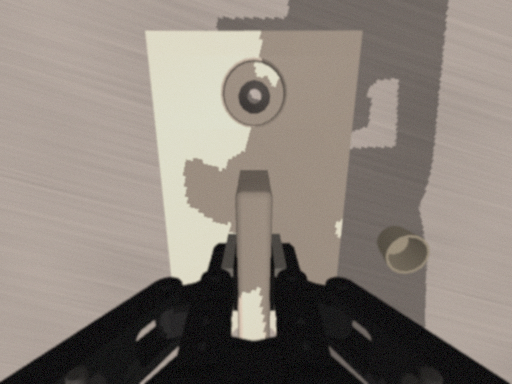

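View pics/s5c.png

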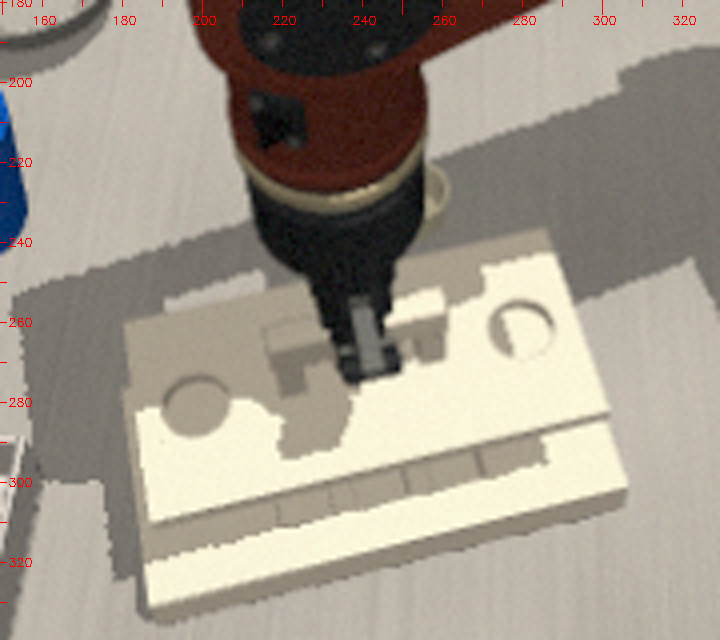

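The pin tip shows through the far hole at about (254.5,96). I'll compare that with the expected position and lower under force guard.

Run:
```python
from plant import *
from h import *
z=load("wrist5"); w=ray(z,[(254.5,96)],.074)[0]; b=np.radians(15.86)
e=np.array([.5658+.085*np.cos(b),.2598+.085*np.sin(b)]); print(w,e)
if np.abs(w[:2]-e).max()<.005:
    print(move_l([.566,.26,.045],feed=.08,max_force=8)); s=observe(); print(s['time_s'],s['eef_pos'],s['ft_force'])
    print(move_l([.566,.26,.025],feed=.02,max_force=8)); s=observe(); print(s['time_s'],s['eef_pos'],s['ft_force'],s['torque'],s['opening'])
    for n in("wrist","side","top"):
        c=get_calibration(n); im,d=get_image(n)
        np.savez(f"pics/{n}6.npz",im=im,d=d,K=c["intrinsics"],D=c["dist_coeffs"],T=c["world_from_camera"])
        cv2.imwrite(f"pics/{n}6.png",im[:,:,::-1])
    crop(load("side6")["im"],150,200,330,340,4,"pics/s6c.png")
```

```text
[0.64665612 0.28105539 0.074     ] [0.64756425 0.28302946]
False
16.7167 [0.56649321 0.26015941 0.04548838] [-0.34463823  0.10968102 -1.89864467]
True
17.4667 [0.56588073 0.25993949 0.02939664] [-0.46966755 -0.12590053  4.58155594] [0.06337725 0.0077174  0.02050631] 0.014474634691642146
```

View pics/s6c.png

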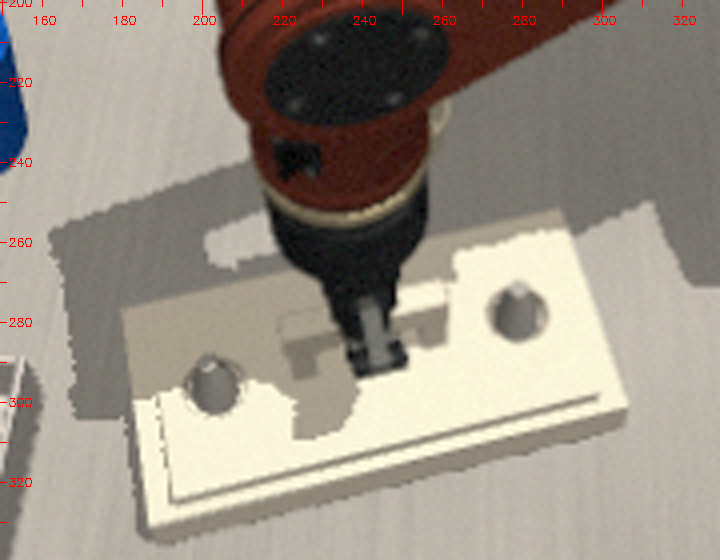

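View pics/wrist6.png

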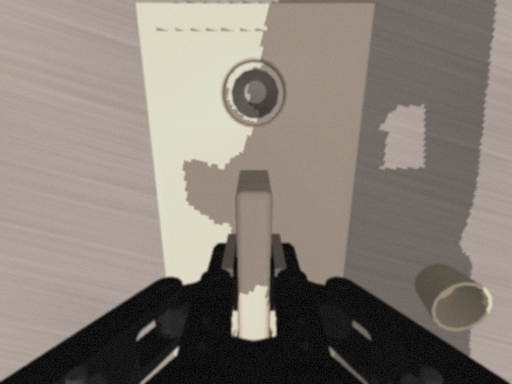

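Both pins stand through the holes, at about (202,295) and (279,277) in the side view. Contact came at z=0.0294, where flush was expected at 0.029. Releasing and retreating.

Run:
```python
from plant import *
from h import *
gripper_to(.06); s=observe(); print(s['time_s'],s['ft_force'],s['opening'])
move_l([.566,.26,.16],feed=.12); movep([.45,.0,.25],[0,np.pi/2,np.radians(7.9)-np.pi]); hold(.3)
s=observe(); print(s['time_s'],s['ft_force'])
for n in("side","top"):
    c=get_calibration(n); im,d=get_image(n)
    np.savez(f"pics/{n}7.npz",im=im,d=d,K=c["intrinsics"],D=c["dist_coeffs"],T=c["world_from_camera"])
    cv2.imwrite(f"pics/{n}7.png",im[:,:,::-1])
z=load("side7"); crop(z["im"],150,200,330,340,4,"pics/s7c.png")
b=np.radians(15.86);R=np.array([[np.cos(b),-np.sin(b)],[np.sin(b),np.cos(b)]])
for n in("side7","top7"):
  z=load(n)
  for x,y in((-.1,.04),(.1,.04),(.1,-.04),(-.1,-.04),(0,.04)):
    u=proj(z,[np.r_[R@[x,y]+[.5658,.2598],.044]])[0]; i=u.round().astype(int)
    ps=dep(z,[(i[0]+k,i[1]+l) for k in(-1,0,1) for l in(-1,0,1)]); print(n,x,y,np.median(ps[:,2]).round(4))
```

```text
18.1167 [ 0.18465516  0.06875163 -0.47761916] 0.06021675175552166
20.8083 [ 0.5671627  -0.21372772 -0.14348134]
side7 -0.1 0.04 0.0454
side7 0.1 0.04 0.0439
side7 0.1 -0.04 0.0442
side7 -0.1 -0.04 0.0444
side7 0 0.04 0.0433
top7 -0.1 0.04 0.0432
top7 0.1 0.04 0.0435
top7 0.1 -0.04 0.0439
top7 -0.1 -0.04 0.0424
top7 0 0.04 0.0424
```

View pics/s7c.png

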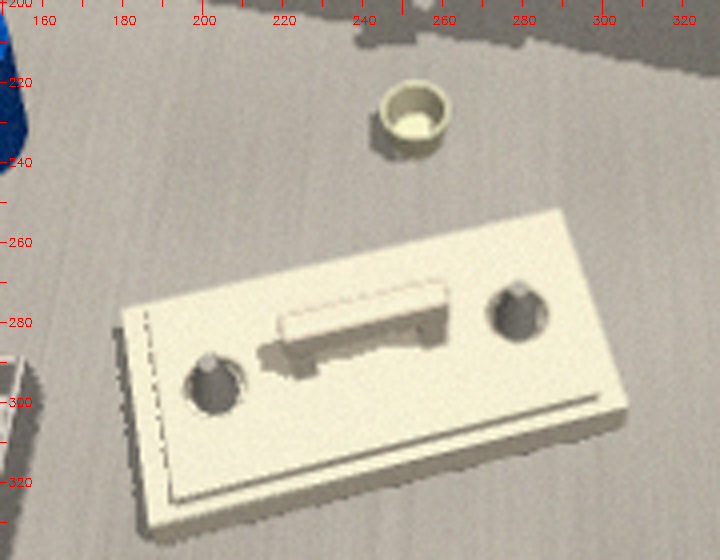

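View pics/top7.png

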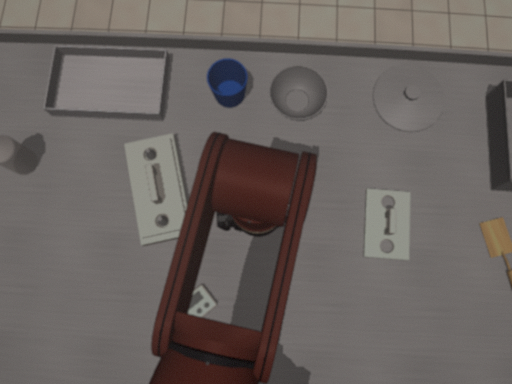

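The plate lies flush, with its top at 0.042–0.045 (expected 0.044) at all five sampled points. Both pins are through, the short plate is untouched and the arm is clear. Handing in.

```bash
python3 -c "
from plant import *
job_done()"
```

```text
the job is handed in; nothing more can be done
```

The mould is closed. The long plate sits flush on it with both pins through its holes, and I let go only after both pins had entered. The arm was clear of everything when I handed in, at about 21 s of the 40 s allowed.

- **Missed first grasp:** the fingers shut on air just above the handle. The pictures showed the real fingertips about 34 mm higher than the reported TCP. I confirmed this with a light touch (about 5 N) on the handle bar. I then corrected for it, and the second grasp held.
- **Last checks:** contact with the mould came at the height expected for flush. The plate's top measured 42–45 mm at five points in both cameras, against 44 mm expected. The short plate and the small cup did not move.
- **Disagreements:** the only ones were the TCP offset and a difference of up to 2 mm between the wrist-view and top-camera pin positions, which is within the calibration.

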